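# Try the spring of a mirror mount

## Task

Try the spring of the mirror mount: with the fingertips, gently press down the round steel pad on the free corner of its tilt plate until the tip of the pointer stands inside the window of the dark frame on the upright scale, without going on past the frame, and keep it there for about a second. Then let go so that the plate springs back up, and move clear. Press only the pad: do not touch the mirror, the pointer or the frame, do not shift or lift the mount, and leave the things round it alone.

Things in the scene. Friction and masses are not known exactly. Their poses are not given: they have to be found in the camera images.
- mount: grey base plate of the mirror mount, 110 x 250 x 18 mm (its x, y, height), loose on the worktop, about 1.8 kg, carrying all the other parts. Origin: centre of its underside; z up, x away from the robot, y along its length from the pad to the scale. The white upright scale at its +y end (34 mm wide, centred at y = +90 mm, top 123 mm above the worktop) faces -x
- tilt_plate (a joint): tilt in rad of the square aluminium plate (104 mm sides, 8 mm thick, set cornerwise) about a hinge line along the mount's x at its y = -40 mm, z = 62 mm. 0 = level, at rest; grows as the pad is pressed, stop at 0.34: the pad goes down, the pointer across the hinge goes up. About 4 to 5 N on the pad start it, 11 N hold 0.25 rad; released, it springs back to 0
- press_pad: round steel pad to be pressed, 20 mm across, slightly domed, standing 6.5 mm proud of the plate on its free corner. Origin: centre of its top, 55 mm from the hinge line and 72.5 mm above the worktop at rest; z is the plate's normal. It goes down about 0.055 m x sin(tilt)
- pointer: thin dark steel pointer fixed to the plate across the hinge line from the pad, 3 mm high at its end. Origin: its tip, 130 mm from the hinge line and 62 mm above the worktop at rest; it rises 0.130 m x sin(tilt) in front of the scale, about 2.4 mm for every mm the pad goes down
- mirror: round mirror in a black cell, 50 mm across, 6 mm proud of the middle of the tilt plate. Origin: centre of its face; its rim is 20 mm from the rim of the pad. Not to be touched
- mark_frame: centre of the window of the dark frame (42 mm wide, 21 mm high, window 13 mm high between two 4 mm bars) that marks the wanted height on the scale; this point lies in the frame's own plane. It stands at a different height in every start, 14 to 30 mm above the pointer's tip at rest, and stays there unless it is pushed
- orange_bottle: loose bystander: small bottle with orange contents and ribbed metal cap, 36 mm across, 75 mm high, origin at the centre of its underside
- beaker: loose bystander: small glass beaker, 45 mm across, 57 mm high, origin at the centre of its underside
- white_lid: loose bystander: white jar lid, 50 mm across, 12 mm high, origin at the centre of its underside
- block: loose bystander: steel gauge block, 9 x 30 x 14 mm, origin at the centre of its underside

How it is judged:
By the outcome, as a careful person would: the job done as asked, in the order asked, and still so for the second after the job is handed in, with the robot touching nothing.
It also fails if it takes over 38 s, if anything falls off the work surface, if the arm or the gripper's body presses on something with over 40 N, if the wrist force passes 120 N, or if a joint passes its speed limit or range.

## Robot

A 6-joint arm with a two-finger parallel gripper is mounted at the origin on a cart in front of the work surface, level with it; the furniture and walls round the work are solid. World frame = base frame: x ahead of the robot, y to its left, z up, the work surface at z = 0. Lengths are in m, angles in rad, forces in N, time in s.
With the tool pointing down it reaches from about 0.275 to 1 m from the base axis. Payload 8.4 kg.
Tool frame: the origin (TCP) lies on the centre line of the jaws, within the pads' length; the fingertips stand 17 mm ahead of it and the grasp point (between the pads) lies 2 mm behind it (bot.tcp_to_tips is the z of the fingertips in the tool frame, in m); z points along the fingers, y is the line along which they close (so a half turn about z gives the same grasp; the last joint's range is limited). The gripper opens to 85 mm and grips with 20 to 120 N. Pads are 22 mm wide; open, the fingers measure 114 mm over their backs; the gripper's body (76 mm by 85 mm) begins 54 mm behind the grasp point. The pads swing forward as they close: fully open they stand 13 mm farther back than shut.
Start: joints at [1.309, 0.353, 1.633, -0, 1.155, -0.002], TCP at [0.161, 0.604, 0.248] pointing down, gripper open.
Joint ranges: [-2.63, 2.63], [-0.92, 2.1], [0.06, 2.66], [-1.3, 4.44], [0, 2.69], [-3.02, 3.02]. Speed limits (rad/s): [2.22, 2.22, 2.79, 3.14, 3.14, 3.14].

## Interface

Orientations are given as a unit quaternion [x, y, z, w].
In Python, from workcell import bot, hand, kinematics, get_obs, vision, hand_in gives the robot as it stands. The module is installed in compiled form; this text tells all that it offers. Calls block until the motion is done:
- bot.reach(position, orientation): joint-space move of the TCP to a pose.
- bot.servo_line(position, ori=None, velocity=0.15): straight line of the TCP; ori=None keeps the orientation; velocity is the mean speed in m/s.
- bot.goto_joints(angles): joint-space move.
- hand.move_gripper(opening, strength=None): finger opening in m; strength is the grip in N (None keeps the last); returns when the fingers have stopped.
- bot.dwell(seconds).
- kinematics.solve_ik(position, orientation): joint angles nearest the present ones, or None.
- get_obs(): the state.
- vision.read_camera(name): name is "scene" or "side" or "wrist"; returns a dict with "frame" (420x560x3 uint8, red, green, blue), "intrinsics" (3x3 intrinsics, pixels), "view" (4x4, takes a point from world to camera coordinates). Camera axes: x right, y down, z forward; pixel columns grow to the right and rows downward; lengths in m; the calibration is good to about 2 mm. The wrist camera is an equidistant fisheye: a pixel r from the principal point sees the ray r / f radians off the axis. A picture is of the moment at which its call begins. There is no depth.
A pose or a line that the arm cannot do raises bot.IKError and nothing moves.
- hand_in(): hands the job in; it is judged then, once.
The state is a dict: "time_s": time; "joint_pos": joint angles; "joint_vel": joint speeds; "joint_efforts": joint torques, N m; "position": TCP position; "orientation": TCP orientation; "wrist_force": force on the tool from outside, world axes, zero at the start; "ft_torque": the same for the moment, N m; "gripper_width": finger opening in m; "grip_force": force on a finger pad.
Only numpy, scipy, OpenCV 4.12 (cv2) and the standard library are available. Lean on these libraries where they do the work, as an engineer would, in place of code of your own. Each camera call takes 0.05 s, during which the arm holds its last target. There are 200 camera calls.

## Working session

There is one attempt and no reset: what is moved stays moved. The work goes in short steps, each a Python script; the robot and the scene stay as the last script left them, time stands still between calls to the robot, and variables do not carry over. Pictures are saved under pics/ and viewed, at most 10 in all, crops included, and the job is handed in when it is done.

```bash
mkdir -p pics
python3 - <<'E'
from workcell import *
import cv2,numpy as np,pickle
d={}
for n in("scene","side","wrist"):
    r=vision.read_camera(n); d[n]=r; cv2.imwrite(f"pics/{n}0.png",r["frame"][...,::-1])
    v=np.array(r["view"]); print(n,np.array(r["intrinsics"]).round(1).tolist(),(-v[:3,:3].T@v[:3,3]).round(3))
pickle.dump(d,open("d0.pkl","wb"))
o=get_obs();print(o["time_s"],o["orientation"],o["wrist_force"],bot.tcp_to_tips)
a=np.hstack([cv2.resize(d[n]["frame"],(400,300)) for n in d])
E
```

```text
scene [[519.3, 0.0, 283.3], [0.0, 519.3, 213.9], [0.0, 0.0, 1.0]] [ 0.307 -0.632  0.585]
side [[379.8, 0.0, 278.0], [0.0, 379.8, 205.7], [0.0, 0.0, 1.0]] [ 0.27  -0.69   0.536]
wrist [[325.2, 0.0, 283.8], [0.0, 325.2, 206.7], [0.0, 0.0, 1.0]] [0.08  0.625 0.374]
0.15 [ 1.29540534e-01  9.91573990e-01 -5.18647263e-04 -6.04423248e-05] [-0.40884892 -0.5614764   1.14826946] 0.017
```

View pics/scene0.png

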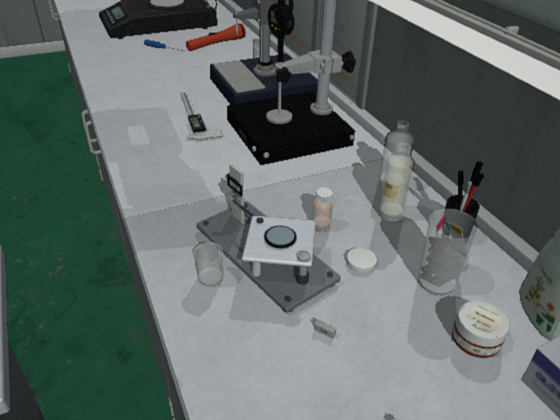

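View pics/side0.png

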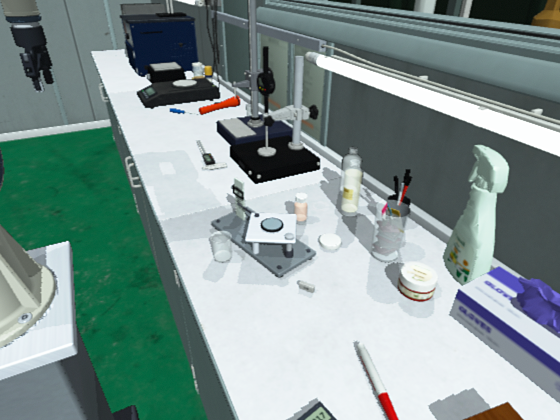

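```bash
cat > h.py <<'E'
import numpy as np,pickle
def ray(r,u,v):
    K=np.array(r["intrinsics"]);V=np.array(r["view"]);R=V[:3,:3]
    c=-R.T@V[:3,3]; return c,R.T@np.array([(u-K[0,2])/K[0,0],(v-K[1,2])/K[1,1],1])
def onz(r,u,v,z):
    c,d=ray(r,u,v); return c+d*(z-c[2])/d[2]
def proj(r,p):
    K=np.array(r["intrinsics"]);V=np.array(r["view"]);q=V[:3,:3]@np.array(p)+V[:3,3]; return (K@q)[:2]/q[2]
E
python3 - <<'E'
import cv2,pickle
from h import *
d=pickle.load(open("d0.pkl","rb"));s=d["scene"]
c=s["frame"][155:315,185:350];cv2.imwrite("pics/c1.png",cv2.resize(c,None,fx=3.7,fy=3.7,interpolation=cv2.INTER_CUBIC)[...,::-1])
for n,u,v,z in[("pad",305,256,.0725),("mir",280,236,.072)]:print(n,onz(s,u,v,z))
E
```

```text
pad [ 0.57362497 -0.13766093  0.0725    ]
mir [ 0.55808356 -0.08205215  0.072     ]
```

View pics/c1.png

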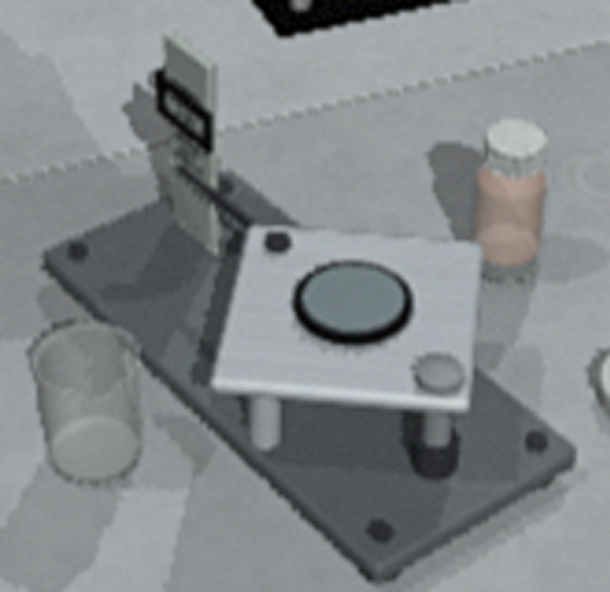

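Run:
```python
from h import *
d=pickle.load(open("d0.pkl","rb"));s=d["scene"]
o=lambda x,y,z:onz(s,185+x/3.7,155+y/3.7,z)
pad=o(440,373,.0725);mir=o(353,300,.072)
L,B,R=o(45,257,.018),o(375,572,.018),o(573,452,.018)
print("pad",pad,"mir",mir,"\nL,B,R",L,B,R,np.linalg.norm(L-B),np.linalg.norm(R-B))
y=(L-B)/np.linalg.norm(L-B);x=np.array([y[1],-y[0],0]);print("yaw",np.degrees(np.arctan2(-y[0],y[1])))
C=(L+R)/2;C[2]=0
print("C",C,"pad from C",C-.095*y)
P=pad+.095*y;P[2]=0
for cc in(C,P):
  for n,u,v in[("tip",180,170),("frame c",184,110),("bar top",184,88),("bar bot",184,133),("scale top",190,55)]:
    c,dd=ray(s,185+u/3.7,155+v/3.7);q=c+dd*(((cc+.09*y-c)@y)/(dd@y));print(n,(q-cc)@x,q[2])
for n,u,v in[("stand base near",265,160),("base L",230,105),("base right",353,137),("clamp bottle",392,215)]:print(n,onz(s,u,v,0))
```

```text
pad [ 0.57233978 -0.13669339  0.0725    ] mir [ 0.55858013 -0.082461    0.072     ] 
L,B,R [0.46457105 0.0579527  0.018     ] [ 0.527682   -0.17745947  0.018     ] [ 0.63092274 -0.14902534  0.018     ] 0.24372501120158027 0.10708477307006889
yaw 15.007368366983535
C [ 0.5477469  -0.04553632  0.        ] pad from C [ 0.57234651 -0.13729611  0.        ]
tip 0.0026229673058393386 0.06199403664938863
frame c 0.0061154220376650435 0.09379543377787347
bar top 0.006585407964611939 0.10544935432658864
bar bot 0.005615849752365862 0.08140788047593395
scale top 0.010419191904538681 0.12136023482837721
tip 0.0028535351043737557 0.06148027566821723
frame c 0.006349420418529935 0.09331291079961179
bar top 0.00681986800512333 0.10497827880777472
bar bot 0.005849357411378642 0.08091318940252457
scale top 0.010657417809593322 0.12090478831257234
stand base near [0.66303156 0.2346878  0.        ]
base L [0.67944527 0.50588905 0.        ]
base right [0.88691185 0.25201937 0.        ]
clamp bottle [ 0.80867445 -0.02808984  0.        ]
```

```bash
cat >> h.py <<'E'
from scipy.spatial.transform import Rotation as Ro
yw=np.radians(15.0); Y=np.array([-np.sin(yw),np.cos(yw),0]); X=np.array([np.cos(yw),np.sin(yw),0])
Q=Ro.from_matrix(np.c_[Y,X,[0,0,-1]]).as_quat()  # tool x->mount +y, tool y->mount x
PAD=np.array([.5723,-.137,.0725])-.001*Y
E
python3 - <<'E'
from h import *
from workcell import *
import cv2
o=get_obs();p=np.array(o["position"])
k=.42/np.hypot(p[0],p[1])
bot.servo_line([p[0]*k,p[1]*k,.26],velocity=.25)
hand.move_gripper(0.0,20)
bot.reach([.42,-.1,.26],Q)
bot.reach(PAD+[0,0,.017+.04],Q)
bot.dwell(.2)
o=get_obs();print(o["time_s"],o["position"],o["gripper_width"],o["wrist_force"],o["ft_torque"])
d={n:vision.read_camera(n) for n in("scene","wrist")}
pickle.dump(d,open("d1.pkl","wb"))
c=d["scene"]["frame"][150:315,170:350];c=cv2.resize(c,(654,600),interpolation=cv2.INTER_CUBIC)
cv2.imwrite("pics/s1.png",c[...,::-1]);cv2.imwrite("pics/w1.png",d["wrist"]["frame"][...,::-1])
E
```

```text
5.0583 [ 0.57254991 -0.13788088  0.13111463] 0.00018646911680901424 [ 0.55526411  0.58845126 -0.3365237 ] [-0.01080218  0.00598035 -0.00140306]
```

View pics/s1.png

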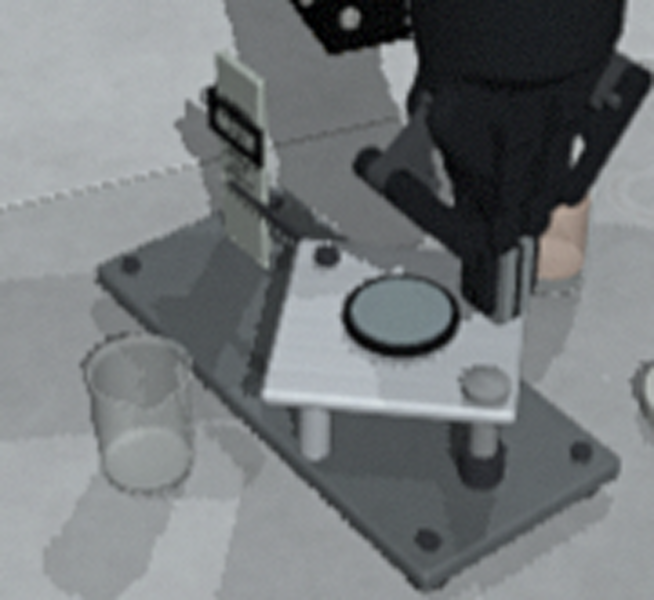

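View pics/w1.png

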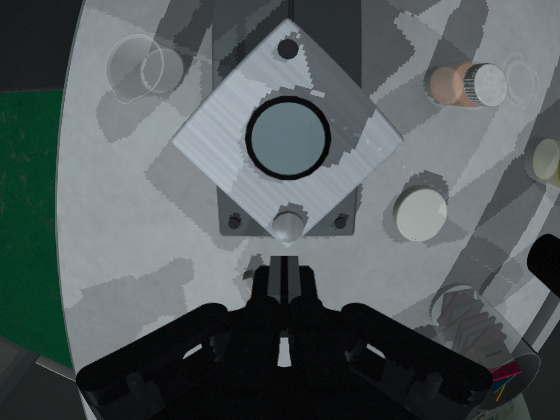

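Run:
```python
from h import *
from workcell import *
import cv2
d=pickle.load(open("d1.pkl","rb"));w=d["wrist"]
K=np.array(w["intrinsics"]);V=np.array(w["view"])
def fe(u,v,z):
    a=np.array([(u-K[0,2])/K[0,0],(v-K[1,2])/K[1,1]]);t=np.linalg.norm(a)
    r=V[:3,:3].T@np.r_[np.sin(t)*a/t,np.cos(t)];c=-V[:3,:3].T@V[:3,3];return c+r*(z-c[2])/r[2]
pw=fe(289,223,.0725);print("pad wrist",pw,"mir",fe(288,138,.072),"PAD",PAD)
dl=(pw-PAD);print("dx,dy mount",dl@X,dl@Y)
if np.hypot(dl[0],dl[1])>.005: raise SystemExit
f0=get_obs()["wrist_force"][2]
bot.servo_line(PAD+[0,0,.017+.008],Q,velocity=.06);bot.dwell(.2);f0=get_obs()["wrist_force"][2]
zc=None;z=.0805+.017
while z>.0665+.017:
    z-=.001;bot.servo_line([PAD[0],PAD[1],z],Q,velocity=.015)
    o=get_obs();f=o["wrist_force"][2]-f0;print(round(z-.017,4),round(o["position"][2]-.017,4),round(f,2))
    if f>2.5:break
print(o["time_s"],o["position"],o["wrist_force"])
```

```text
pad wrist [ 0.57260192 -0.12752719  0.0725    ] mir [ 0.55853847 -0.07793226  0.072     ] PAD [ 0.57255882 -0.13796593  0.0725    ]
dx,dy mount 0.0027433718794258755 0.010071890211043594
```

Run:
```python
from h import *
import cv2
d=pickle.load(open("d1.pkl","rb"));w=d["wrist"]
tip=np.array([.57255,-.13788,.1141])
u=proj(d["scene"],tip);print("tip in s1 crop",(u-[170,150])*600/165)
print("pad in crop",(proj(d["scene"],[.5723,-.137,.0725])-[170,150])*600/165)
K=np.array(w["intrinsics"]);V=np.array(w["view"])
def pf(p):
    q=V[:3,:3]@p+V[:3,3];t=np.arctan2(np.hypot(q[0],q[1]),q[2]);return K[:2,2]+K[0,0]*t*q[:2]/np.hypot(q[0],q[1])
print("tip wrist px",pf(tip),"pad",pf(np.array([.5723,-.137,.0725])),"mir",pf(np.array([.5723,-.137,.072])+.055*Y))
print(V, -V[:3,:3].T@V[:3,3])
c=w["frame"][190:280,225:345];cv2.imwrite("pics/w1c.png",cv2.resize(c,None,fx=6,fy=6,interpolation=cv2.INTER_CUBIC)[...,::-1])
```

```text
tip in s1 crop [493.9970749  307.09827092]
pad in crop [487.21895081 385.27151614]
tip wrist px [284.78828873 271.68668074] pad [284.49884305 236.59416626] mir [284.49007674 147.71148817]
[[ 0.9661007   0.25816235  0.00128012 -0.51720193]
 [ 0.24402038 -0.91477465  0.32193385 -0.2697632 ]
 [ 0.08428222 -0.31070814 -0.9467613   0.17882553]
 [ 0.          0.          0.          1.        ]] [ 0.55042506 -0.05768792  0.25681307]
```

View pics/w1c.png

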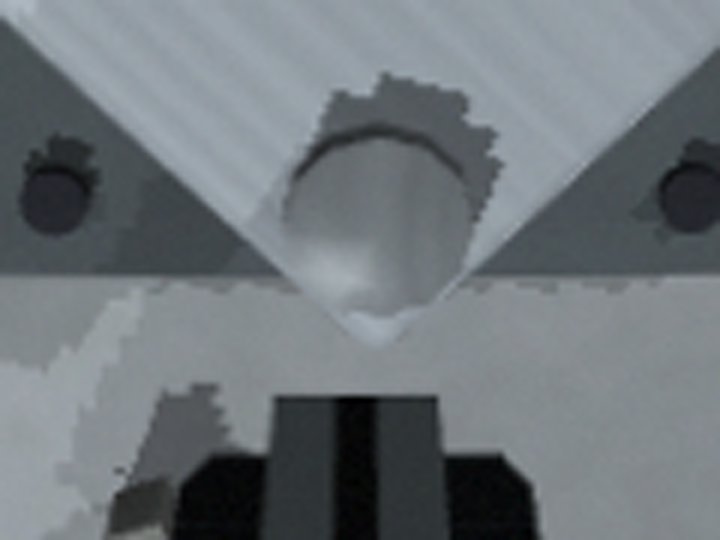

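```bash
echo 'PAD=PAD+.003*Y+.001*X' >> h.py
python3 - <<'E'
from h import *
from workcell import *
import cv2
bot.servo_line(PAD+[0,0,.017+.007],Q,velocity=.06);bot.dwell(.3);o=get_obs();print(o["time_s"],o["position"],PAD,o["wrist_force"])
d={n:vision.read_camera(n) for n in("scene","wrist")}
pickle.dump(d,open("d2.pkl","wb"))
a=cv2.resize(d["wrist"]["frame"][180:280,235:335],(400,400),interpolation=2)
b=cv2.resize(d["scene"]["frame"][210:280,270:340],(400,400),interpolation=2)
cv2.imwrite("pics/ab2.png",np.hstack([a,b])[...,::-1])
E
```

```text
6.1583 [ 0.5729348  -0.13487216  0.09682931] [ 0.57274829 -0.13480933  0.0725    ] [-0.13302018 -0.08986877  0.83044862]
```

View pics/ab2.png

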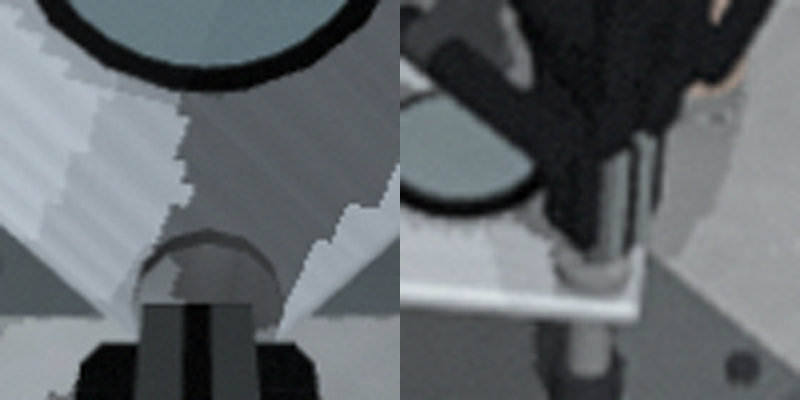

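```bash
echo 'PAD=PAD+.004*Y+.001*X' >> h.py
python3 - <<'E'
from h import *
from workcell import *
import cv2
bot.servo_line(PAD+[0,0,.017+.006],Q,velocity=.03);bot.dwell(.2);f0=get_obs()["wrist_force"][2]
z=.0785+.017
while z>.0675+.017:
    z-=.001;bot.servo_line([PAD[0],PAD[1],z],Q,velocity=.02);bot.dwell(.05)
    o=get_obs();f=o["wrist_force"][2]-f0;print(round(z-.017,4),round(o["position"][2]-.017,4),round(f,2))
    if f>2.5:break
print(o["time_s"],o["position"],o["wrist_force"])
E
```

```text
0.0775 0.0774 0.23
0.0765 0.0764 -0.51
0.0755 0.0755 0.21
0.0745 0.0744 0.54
0.0735 0.0735 0.51
0.0725 0.0725 0.96
0.0715 0.0718 5.01
8.85 [ 0.57285388 -0.13080184  0.08877836] [-1.10459689 -0.24595282  4.86869649]
```

Run:
```python
from h import *
from workcell import *
import cv2
bot.servo_line([PAD[0],PAD[1],.0632+.017],Q,velocity=.008);bot.dwell(.3)
o=get_obs();print(o["time_s"],o["position"][2]-.017,o["wrist_force"])
r=vision.read_camera("scene");w=vision.read_camera("wrist");pickle.dump({"scene":r,"wrist":w},open("d3.pkl","wb"))
a=cv2.resize(r["frame"][165:235,215:285],(400,400),interpolation=2)
b=cv2.resize(w["frame"][0:280,140:420],(400,400),interpolation=2)
cv2.imwrite("pics/p3.png",np.hstack([a,b])[...,::-1])
```

```text
10.3333 0.06391301734818099 [-1.34904017 -4.20370012  9.2700623 ]
```

View pics/p3.png

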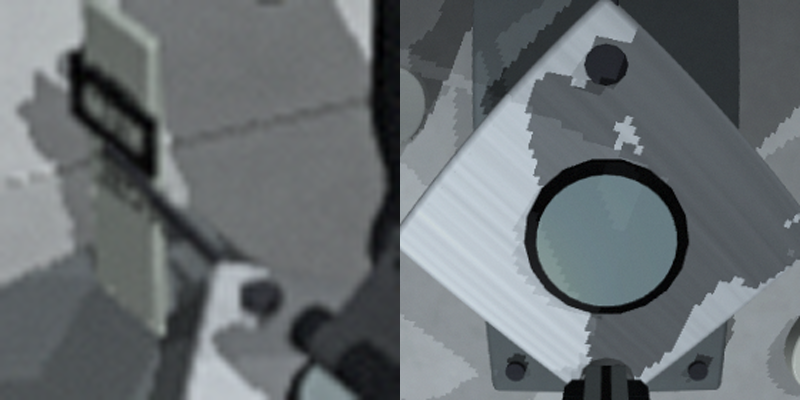

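Run:
```python
from h import *
from workcell import *
import cv2
r0=pickle.load(open("d3.pkl","rb"))["scene"]
M=np.array([.5477,-.0455,0])
for z in(.062,.080,.082,.084,.088,.092,.095):print(z,[((proj(r0,M+.09*Y+x*X+[0,0,z])-[215,165])*5.714).round(0) for x in(.003,.006)])
bot.servo_line([PAD[0],PAD[1],.0598+.017],Q,velocity=.008);bot.dwell(.2)
o=get_obs();print(o["time_s"],o["position"][2]-.017,o["wrist_force"])
r=vision.read_camera("scene");pickle.dump({"scene":r},open("d4.pkl","wb"))
a=cv2.resize(r["frame"][165:215,215:265],(600,600),interpolation=2)
cv2.imwrite("pics/p4.png",a[...,::-1])
```

```text
0.062 [array([107., 205.]), array([116., 201.])]
0.08 [array([105., 155.]), array([114., 152.])]
0.082 [array([105., 150.]), array([114., 146.])]
0.084 [array([105., 144.]), array([113., 140.])]
0.088 [array([104., 133.]), array([113., 129.])]
0.092 [array([104., 121.]), array([112., 118.])]
0.095 [array([104., 113.]), array([112., 109.])]
11.2083 0.06068218774152906 [-2.07009726 -3.60323483 10.44396725]
```

View pics/p4.png

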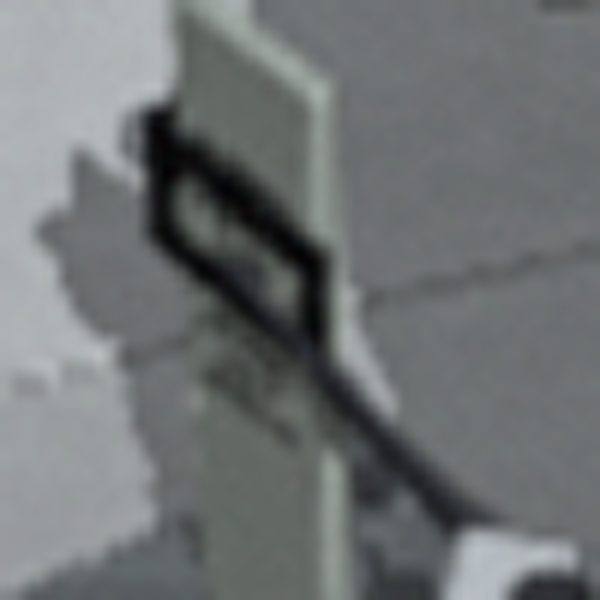

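Run:
```python
from h import *
from workcell import *
import cv2
bot.servo_line([PAD[0],PAD[1],.0587+.017],Q,velocity=.008);bot.dwell(.5)
o=get_obs();print(o["time_s"],o["position"][2]-.017,o["wrist_force"])
F=[vision.read_camera("scene")["frame"].astype(float) for _ in range(6)]
f=np.mean(F,0).astype(np.uint8)
o=get_obs();print(o["time_s"],o["position"][2]-.017)
a=cv2.resize(f[165:215,215:265],(600,600),interpolation=2)
cv2.imwrite("pics/p5.png",a[...,::-1])
```

```text
12.0417 0.059621856580487784 [-2.75252607 -3.50448239 11.8445766 ]
12.3417 0.059632165755278604
```

View pics/p5.png

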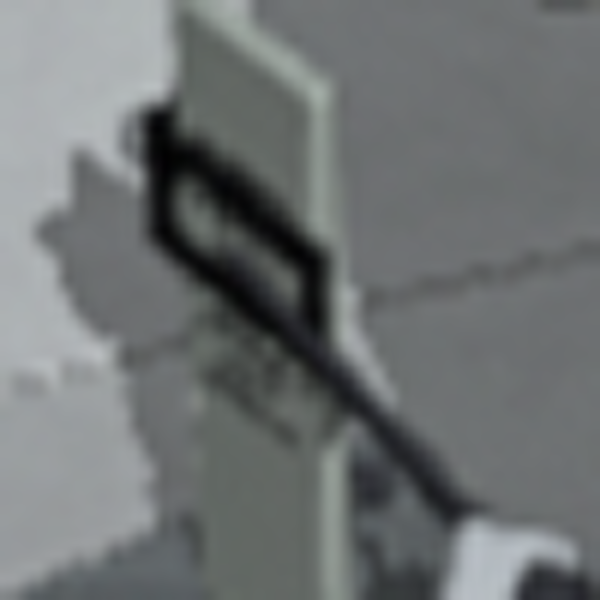

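Run:
```python
from h import *
from workcell import *
bot.dwell(1.0)
o=get_obs();print(o["time_s"],o["position"][2]-.017,o["wrist_force"])
bot.servo_line([PAD[0],PAD[1],.085+.017],Q,velocity=.03)
bot.servo_line([PAD[0],PAD[1],.24],Q,velocity=.15)
bot.dwell(.5)
r=vision.read_camera("scene");f0=pickle.load(open("d0.pkl","rb"))["scene"]["frame"]
D=np.abs(r["frame"].astype(int)-f0).max(2)[165:300,190:300]  # mount, scale, beaker region
f3=pickle.load(open("d3.pkl","rb"))["scene"]["frame"];D3=np.abs(f3.astype(int)-f0).max(2)
# arm-free areas: pointer/scale zone and base plate near corner
for n,(a,b,c,d) in dict(scale=(165,225,225,250),base=(275,308,260,320),beaker=(240,290,190,225)).items():
    print(n,np.abs(r["frame"].astype(int)-f0).max(2)[a:b,c:d].mean(),D3[a:b,c:d].mean())
o=get_obs();print(o["time_s"],o["position"],o["wrist_force"])
```

```text
13.3417 0.05964292637878643 [-2.01023222 -3.65749182 11.44085686]
scale 9.816 18.233333333333334
base 5.63030303030303 5.5919191919191915
beaker 5.825142857142857 6.041714285714286
15.9833 [ 0.57268639 -0.13069283  0.23994179] [-0.36046842  0.12317689 -0.62901362]
```

Run:
```python
from h import *
from workcell import *
r=vision.read_camera("scene")["frame"].astype(int);d1=pickle.load(open("d1.pkl","rb"))["scene"]["frame"].astype(int);d3=pickle.load(open("d3.pkl","rb"))["scene"]["frame"].astype(int)
for a,b,c,d in((170,215,230,243),(215,250,225,245)):print([np.abs(r-q).max(2)[a:b,c:d].mean() for q in(d1,d3)])
print(hand_in())
```

```text
[np.float64(2.905982905982906), np.float64(10.432478632478633)]
[np.float64(2.467142857142857), np.float64(4.5528571428571425)]
the job is handed in; nothing more can be done
None
```

I pressed the pad until the pointer stood in the frame's window, by camera estimate about 1 mm below its centre, and held it there for over a second. After release, camera images showed the pointer back at rest and the base plate and beaker unmoved. The arm is clear and the job is handed in.

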